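# Next can under the funnel

### The job

Bring the next can under the green funnel: with shut fingers, push the hand wheel round by its upright red handle through exactly one turn, anticlockwise seen from above as the arrow shows, so that the handle is back at the red mark, not short of it and not past it. Push only: do not pinch the handle, do not touch the carousel or its cans, and leave everything else on the table where it stands. Then draw back clear of the wheel.

Things in the scene. Friction and masses are not known exactly. Their poses are not given: they have to be found in the camera images.
- drive: fixed blue pedestal, 120 mm to its top, carrying the hand wheel; origin on the wheel's axis at table level, z up. A white dial disc, 236 mm in diameter (top at 93 mm), lies under the wheel; its red index mark stands out beyond the rim, 107 mm from the axis along the pedestal's own +x, which may point any way. A black arrow on the dial shows the way to turn, anticlockwise seen from above
- hub (a point): point on the vertical axis of the hand wheel, at the height of the centre of its rim (125 mm above the table)
- wheel (a joint): turn of the hand wheel in rad, growing anticlockwise seen from above; 0 at the start with the handle at the red mark, 6.283 after one turn. Horizontal wheel with a dark rim on an 80 mm radius (rim 16 mm thick, its top 133 mm above the table) and three spokes. Drag makes it stay where it is left: about 3 to 5 N at the handle turns it
- grip: red upright cylindrical handle fixed at the end of one spoke, 80 mm from the wheel's axis, 24 mm in diameter, from 132 to 190 mm above the table; origin at the centre of its foot, 132 mm up; it stands at the red mark at the start. It is a sleeve that can spin on its pin, so its own yaw means nothing
- stand: fixed foot of the can carousel, with a post holding the green funnel; origin on the carousel's vertical axis at table level
- carousel: white round deck 330 mm in diameter, top 40 mm above the table, geared to the hand wheel under the table: one wheel turn turns it a fifth of a turn anticlockwise. Five can places on a 108 mm radius; origin on its axis, 26 mm up
- funnel (a point): bottom of the fixed green funnel's spout, 147 mm above the table, 12 mm above the cans; funnel 92 mm wide, top 215 mm
- can_1: loose open food can, 73 mm in diameter and 95 mm tall, standing between low pins on the carousel, top 135 mm above the table: the filled one with the blue band, under the funnel at the start; origin at the centre of its underside
- can_2: loose open food can, 73 mm in diameter and 95 mm tall, standing between low pins on the carousel, top 135 mm above the table: the next one, with an orange band, to come under the funnel; origin at the centre of its underside
- can_3: loose open food can, 73 mm in diameter and 95 mm tall, standing between low pins on the carousel, top 135 mm above the table: a further one on the carousel, orange band; origin at the centre of its underside
- can_4: loose open food can, 73 mm in diameter and 95 mm tall, standing between low pins on the carousel, top 135 mm above the table: a further one on the carousel, orange band; origin at the centre of its underside
- can_5: loose open food can, 73 mm in diameter and 95 mm tall, standing between low pins on the carousel, top 135 mm above the table: a further one on the carousel, orange band; origin at the centre of its underside
- spare_can: loose can like the others, standing on the table beyond the wheel; origin at the centre of its underside
- spatula: loose spatula with a green handle 280 mm long, lying on the table between the wheel and the carousel, pointing away from the robot; origin at its middle, at table level, x along it
- jar: loose amber jar with a white cap, 60 mm in diameter, 85 mm tall, right of the wheel; origin at the centre of its underside
- lids: loose pile of can lids, 74 mm in diameter, 19 mm tall, between the robot and the wheel; origin at the centre of its underside
Mind the look-alikes: they are no part of the job. Leave any turquoise look-alike of the can_1 alone. Leave any turquoise look-alike of the can_4 alone.

How it is judged:
By the outcome, as a careful person would: the job done as asked, in the order asked, and still so for the second after the job is handed in, with the robot touching nothing.
It also fails if it takes over 54 s, if anything falls off the work surface, if the arm or the gripper's body presses on something with over 40 N, if the wrist force passes 120 N, or if a joint passes its speed limit or range.

### The arm

A 7-joint arm with a two-finger parallel gripper is mounted at the origin on the work surface. World frame = base frame: x ahead of the robot, y to its left, z up, the work surface at z = 0. Lengths are in m, angles in rad, forces in N, time in s.
With the tool pointing down it reaches from about 0.425 to 0.95 m from the base axis. Payload 4.7 kg.
Tool frame: the origin (TCP) lies on the centre line of the jaws, within the pads' length; the fingertips stand bot.tips_ahead ahead of it and the grasp point (between the pads) lies 5 mm behind it (bot.tips_ahead is the distance from the TCP to the fingertips, in m); x points along the fingers, y is the direction in which the jaws open and shut, and the axes are right-handed (so a half turn about x gives the same grasp; the last joint's range is limited). The gripper opens to 85 mm and grips with 20 to 120 N. Pads are 22 mm wide; open, the fingers measure 114 mm over their backs; the gripper's body (76 mm by 85 mm) begins 54 mm behind the grasp point. The pads swing forward as they close: fully open they stand 13 mm farther back than shut.
Start: joints at [1.094, 0.469, -0.049, 1.532, 0.024, 1.141, -0.082], TCP at [0.292, -0.608, 0.245] pointing down, gripper open.
Joint ranges: [-2.59, 2.59], [-0.33, 1.99], [-1.39, 1.29], [0.1, 2.45], [-1.04, 4.18], [0.21, 1.99], [-2.66, 2.66]. Speed limits (rad/s): [2.57, 2.57, 3.14, 3.14, 3.14, 3.14, 3.14].

### API

Orientations are given as a rotation vector (axis times angle).
In Python, from bench import telemetry, snapshot, camera_params, finish_job, bot gives the robot as it stands.
- The arm moves only by the shell command python3 -m creep 'ROWS' [FORCE]. ROWS is JSON, a list that holds one entry, the list of rows, each a list of 7 numbers: the gripper's target within -1 to 1 (fully open at 1, half-way at 0, shut at -1), then the shift along the tool's x, y, z in mm, then the turn, a rotation vector about the tool's x, y, z in rad. A call has 1 to 10 rows; each row is the pose to reach, as a shift and turn from the pose commanded when the call began, along the tool's axes at that moment; what a row does not reach only later rows make up. A row lasts 1/12 s, in which the tool goes at most 41.7 mm and 7.16 degrees, less where a joint would pass 70% of its speed; a pose out of reach is approached as far as the arm can. A call with a gripper value outside its range is refused whole. The fingers move at their own pace and stop on an object; FORCE is the grip in N (left out, the last holds). Time passes only in rows, so rows that repeat a pose let the fingers close. It gives the time, the measured TCP pose, the force and the opening at its end, in the units of the state.
- telemetry.sense(): the state, without advancing time (a new reading comes with each control period).
- snapshot(name): name is "scene" or "top" or "wrist"; returns the picture (480x640x3 uint8, red, green, blue); there is no depth.
- camera_params(name): a dict with "mtx" (3x3 intrinsics, pixels), "world_to_cam" (4x4, takes a point from world to camera coordinates). Camera axes: x right, y up, looking along -z (the intrinsics and any distortion apply to the point x, -y, -z); pixel columns grow to the right and rows downward; lengths in m; the calibration is good to about 2 mm. A picture is of the moment at which its call begins: read the wrist's pose just before it. camera_params takes no time and is no camera call; for the wrist camera it gives the pose at the moment of the call.
- finish_job(): hands the job in, once; it reports no verdict.
The state is a dict: "clock": time; "qpos": joint angles; "dq": joint speeds; "effort": joint torques, N m; "tool_pos": TCP position; "tcp_rot": TCP orientation; "ft_force": force on the tool from outside, world axes, zero at the start; "ft_torque": the same for the moment, N m; "gripper_width": finger opening in m.
Only numpy, scipy, OpenCV 4.12 (cv2) and the standard library are available. Lean on these libraries where they do the work, as an engineer would, in place of code of your own. Each camera call takes 0.05 s, during which the arm holds its last target.

## Working session

There is one attempt and no reset: what is moved stays moved. The work goes in short steps, Python scripts to look and compute and a shell command to move; the robot and the scene stay as the last step left them, time stands still between calls to the robot, and variables do not carry over. Pictures are saved under pics/ and viewed, and the job is handed in when it is done.

```bash
ls; mkdir -p pics
python3 - <<'E'
from bench import telemetry, snapshot, camera_params, bot
import cv2
print(telemetry.sense()); print(bot.tips_ahead)
for n in("scene","top"):
    cv2.imwrite(f"pics/{n}0.png",snapshot(n)[:,:,::-1]); print(camera_params(n))
E
```

```text
pics
{'clock': 0.0, 'qpos': array([ 1.09412056,  0.46946236, -0.04861369,  1.53368545,  0.02408292,
        1.14101349, -0.08232775]), 'dq': array([-0.00166718, -0.00127412,  0.00117228, -0.00065889, -0.00121328,
        0.00047697, -0.00094825]), 'effort': array([-4.61912223e-04, -5.10322881e+01, -4.70744655e-02, -2.37711436e+01,
        1.05640112e-02,  7.56708527e-03, -2.20843316e-05]), 'tool_pos': array([ 0.29203174, -0.60793795,  0.24425094]), 'tcp_rot': array([ 1.97332687,  0.45140944, -1.97431575]), 'ft_force': array([-0.8359197 , -0.19656217, -0.3123212 ]), 'ft_torque': array([ 0.00204726,  0.02443785, -0.0442598 ]), 'gripper_width': 0.0851679583637333}
0.014
{'mtx': array([[497.47840316,   0.        , 318.47402011],
       [  0.        , 497.47840316, 242.29655359],
       [  0.        ,   0.        ,   1.        ]]), 'world_to_cam': array([[-0.11624528,  0.99317919, -0.00906258, -0.0937068 ],
       [-0.73545473, -0.07994072,  0.67284161,  0.33910904],
       [ 0.66752781,  0.08487978,  0.73973106, -1.83444169],
       [ 0.        ,  0.        ,  0.        ,  1.        ]])}
{'mtx': array([[436.93085197,   0.        , 312.17640131],
       [  0.        , 436.93085197, 232.62951712],
       [  0.        ,   0.        ,   1.        ]]), 'world_to_cam': array([[ 0.02694463, -0.999635  ,  0.00196175,  0.12636139],
       [ 0.98570488,  0.02689555,  0.16632054, -0.52653636],
       [-0.1663126 , -0.00254774,  0.98606979, -1.23276562],
       [ 0.        ,  0.        ,  0.        ,  1.        ]])}
```

View pics/scene0.png

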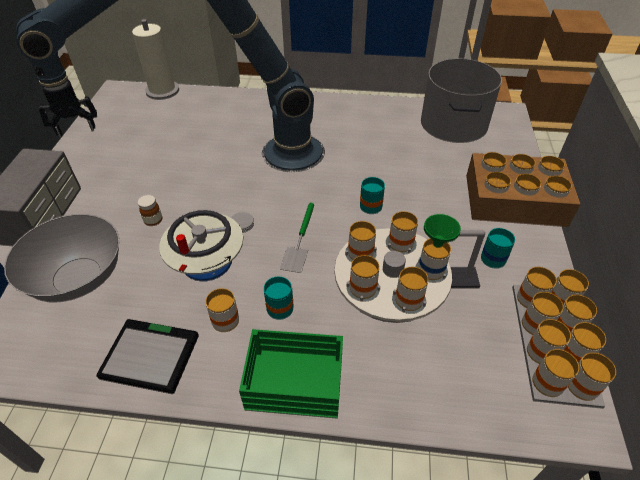

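View pics/top0.png

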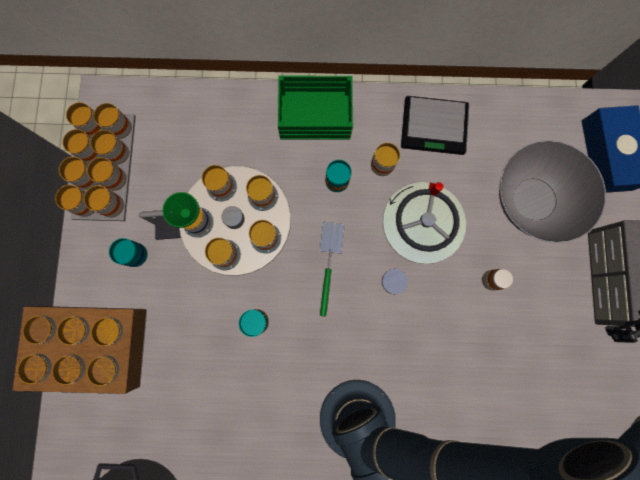

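Scene: the wheel is left of the picture, about (200,235), with the red handle at (183,243). Top: the hub is near (428,221), the handle near (437,187), and the jar at (499,279). I'll crop to read these more closely.

Run:
```python
import cv2
a=cv2.imread("pics/top0.png")[165:275,365:525]; cv2.imwrite("pics/topc.png",cv2.resize(a,None,fx=5,fy=5,interpolation=cv2.INTER_CUBIC))
a=cv2.imread("pics/scene0.png")[190:290,140:260]; cv2.imwrite("pics/scc.png",cv2.resize(a,None,fx=6,fy=6,interpolation=cv2.INTER_CUBIC))
```

```text
(no output)
```

View pics/topc.png

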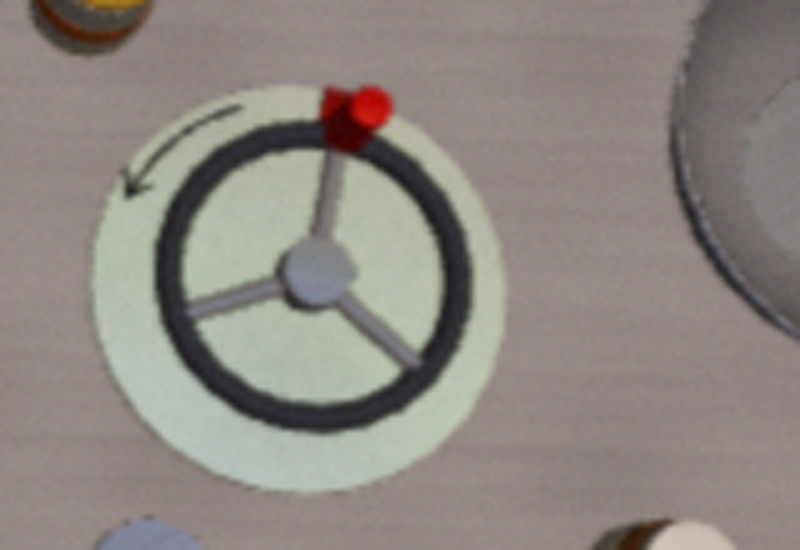

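View pics/scc.png

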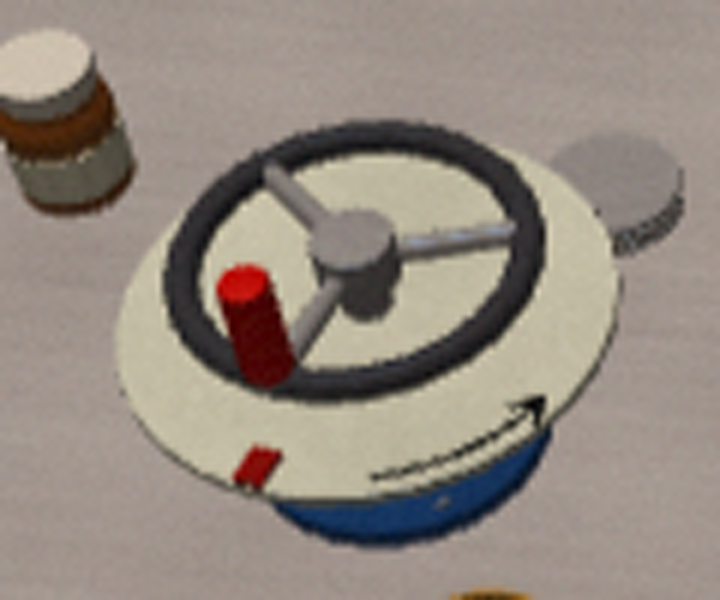

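```bash
cat > h.py <<'E'
import numpy as np
from bench import camera_params
def ray(n,u,v,P=None):
    P=P or camera_params(n);K=P["mtx"];T=P["world_to_cam"];R=T[:3,:3];t=T[:3,3]
    d=np.array([(u-K[0,2])/K[0,0],-(v-K[1,2])/K[1,1],-1]);return -R.T@t,R.T@d
def at(n,u,v,z,P=None):
    o,d=ray(n,u,v,P);return (o+d*(z-o[2])/d[2])[:2]
def proj(n,p,P=None):
    P=P or camera_params(n);T=P["world_to_cam"];c=T[:3,:3]@p+T[:3,3];K=P["mtx"]
    return np.array([K[0,0]*c[0]/-c[2]+K[0,2],K[1,1]*-c[1]/-c[2]+K[1,2]])
E
python3 - <<'E'
from h import *
T=lambda u,v:(365+u/5-.4,165+v/5-.4)
S=lambda u,v:(140+u/6-.4,190+v/6-.4)
def circ(p):
    p=np.array(p);A=np.c_[2*p,np.ones(len(p))];s=np.linalg.lstsq(A,(p**2).sum(1),rcond=None)[0];return s[:2],np.sqrt(s[2]+s[0]**2+s[1]**2)
for n,F,rim,dial,hd,mk,sp in(("top",T,[(155,276),(472,276),(313,120),(316,432)],[(93,285),(505,290),(283,85),(305,492)],(371,108),None,None),
 ("scene",S,[(163,275),(545,230),(375,120),(345,402)],[(117,340),(622,275),(330,500)],(244,285),(257,467),None)):
    print(n,"rim",circ([at(n,*F(*q),.125) for q in rim]),"dial",circ([at(n,*F(*q),.093) for q in dial]),"handle",at(n,*F(*hd),.19), mk and at(n,*F(*mk),.093))
print("mark top",at("top",*T(333,100),.093))
for nm,u,v,z in(("jar",500,279,.085),("lids",394,281,.019),("spare",386,153,.095),("tq",339,170,.095),("bowl",553,145,.1),("bowlL",500,195,.1),("tq can near robot",253,321,.095),("spat",322,316,.01),("spat2",343,222,.01),("scale",435,150,.03),("drawer",593,320,.1)):
    print(nm,at("top",u,v,z))
E
```

```text
top rim (array([ 0.55471695, -0.17500242]), np.float64(0.08733981146585898)) dial (array([ 0.55470032, -0.17518066]), np.float64(0.11660867072850713)) handle [ 0.63125115 -0.18957417] None
scene rim (array([ 0.55599942, -0.1750378 ]), np.float64(0.08910331788110007)) dial (array([ 0.55776042, -0.17270807]), np.float64(0.11775745560950653)) handle [ 0.63717391 -0.188665  ] [ 0.65978695 -0.19706705]
mark top [ 0.66333634 -0.19640515]
jar [ 0.39957891 -0.3848907 ]
lids [ 0.39015864 -0.10257895]
spare [ 0.75371662 -0.06677862]
tq [0.69884995 0.06832719]
bowl [ 0.78947367 -0.54908347]
bowlL [ 0.63616478 -0.38903949]
tq can near robot [0.26711983 0.29424522]
spat [0.28369534 0.10550193]
spat2 [0.56365504 0.04869364]
scale [ 0.79129053 -0.2273941 ]
drawer [ 0.29465837 -0.62514906]
```

```bash
cat >> h.py <<'E'
from scipy.spatial.transform import Rotation as Ro
H=np.array([.5555,-.175])
def rel(x,y,z,s=None):
    "shift in tool axes (mm) from measured pose to world x,y,z"
    from bench import telemetry
    s=s or telemetry.sense();R=Ro.from_rotvec(s["tcp_rot"]).as_matrix()
    return np.round(R.T@(np.array([x,y,z])-s["tool_pos"])*1000,1)
E
python3 - <<'E'
from h import *
from bench import telemetry
s=telemetry.sense();R=Ro.from_rotvec(s["tcp_rot"]).as_matrix();print(R.round(3))
print(rel(.60,-.30,.25),rel(.60,-.27,.165))
E
python3 -m creep '[[[-1,0,0,0,0,0,0],[-1,0,0,0,0,0,0]]]'
```

```text
[[-0.001  0.433 -0.901]
 [ 0.002 -0.901 -0.433]
 [-1.    -0.002  0.   ]]
[  -5.4 -144.3 -411. ] [  79.6 -171.2 -424. ]
clock: 0.27
tool_pos: [0.2922, -0.6083, 0.2448]
tcp_rot: [1.973, 0.45, -1.974]
ft_force: [-0.2, 0.4, 0.1]
gripper_width: 0.0638
```

```bash
python3 -m creep '[[[-1,0,-10,-25,0,0,0],[-1,0,-22,-60,0.05,0,0],[-1,0,-34,-95,0.1,0,0],[-1,0,-46,-130,0.16,0,0],[-1,0,-58,-165,0.22,0,0],[-1,0,-70,-200,0.28,0,0],[-1,0,-82,-235,0.34,0,0],[-1,0,-95,-270,0.4,0,0],[-1,0,-107,-305,0.448,0,0],[-1,0,-115,-330,0.448,0,0]]]'
python3 - <<'E'
from h import *
print(rel(.60,-.30,.25))
from bench import telemetry
s=telemetry.sense();R=Ro.from_rotvec(s["tcp_rot"]).as_matrix();print(R.round(3))
E
```

```text
clock: 1.1
tool_pos: [0.5427, -0.358, 0.2454]
tcp_rot: [2.222, 0.004, -2.22]
ft_force: [0.4, -0.3, 0.8]
gripper_width: -0.0
[ -4.5 -57.9 -57.4]
[[ 0.001  0.002 -1.   ]
 [ 0.001 -1.    -0.002]
 [-1.    -0.001 -0.001]]
```

```bash
python3 -m creep '[[[-1,0,-25,-25,0,0,0],[-1,0,-55,-55,0,0,0],[-1,0,-83,-84,0,0,0],[-1,30,-83,-84,0,0,0],[-1,60,-83,-84,0,0,0],[-1,80,-83,-84,0,0,0],[-1,80,-83,-84,0,0,0],[-1,80,-83,-84,0,0,0]]]'
python3 - <<'E'
from h import *
import cv2
from bench import snapshot,telemetry
print(telemetry.sense()["tool_pos"],telemetry.sense()["ft_force"])
for n in("scene","wrist"): cv2.imwrite(f"pics/{n}1.png",snapshot(n)[:,:,::-1])
P=camera_params("wrist");np.savez("w1.npz",**P)
E
```

```text
clock: 1.77
tool_pos: [0.6234, -0.2788, 0.1644]
tcp_rot: [-2.218, -0.001, 2.223]
ft_force: [1.1, 0.1, 0.9]
gripper_width: 0.0001
[ 0.62343231 -0.27877725  0.16438348] [1.1326946  0.11599333 0.90621465]
```

View pics/scene1.png

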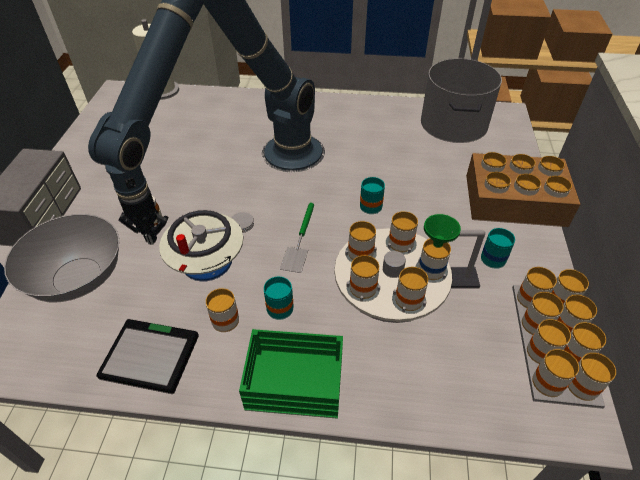

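View pics/wrist1.png

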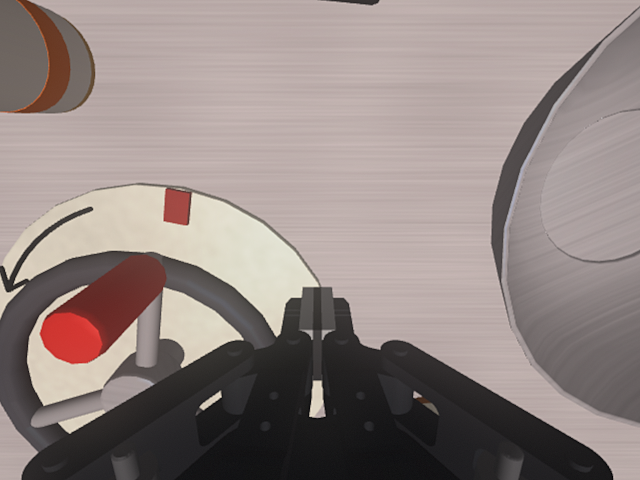

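```bash
python3 -m creep '[[[-1,-8,-10,-8,0,0,0],[-1,-8,-20,-8,0,0,0],[-1,-8,-25,-8,0,0,0],[-1,-8,-25,-8,0,0,0]]]'
python3 - <<'E'
from h import *
P=dict(np.load("w1.npz"))
for nm,u,v,z in(("mark",177,206,.0935),("htop",72,337,.19),("hfoot",149,272,.133)):
    p=at("wrist",u,v,z,P);d=p-H;print(nm,p.round(4),np.hypot(*d).round(4),np.degrees(np.arctan2(d[1],d[0])).round(1))
E
```

```text
clock: 2.2
tool_pos: [0.6331, -0.2508, 0.1745]
tcp_rot: [2.222, 0.005, -2.218]
ft_force: [0.4, -0.5, -0.2]
gripper_width: 0.0
mark [ 0.6568 -0.194 ] 0.1031 -10.6
htop [ 0.6311 -0.1901] 0.077 -11.3
hfoot [ 0.6311 -0.1915] 0.0773 -12.3
```

```bash
python3 -m creep '[[[-1,0,-5,2,0,0,0],[-1,0,-10,2,0,0,0],[-1,0,-14,2,0,0,0],[-1,0,-14,2,0,0,0]]]'; python3 -m creep '[[[-1,0,0,0,0,0,0]]]';python3 -m creep '[[[-1,0,-2,0,0,0,0],[-1,0,-4,0,0,0,0]]]';python3 -m creep '[[[-1,0,-2,0,0,0,0],[-1,0,-4,0,0,0,0]]]';python3 -m creep '[[[-1,0,-2,0,0,0,0],[-1,0,-4,0,0,0,0]]]'
```

```text
clock: 2.53
tool_pos: [0.63, -0.2385, 0.1732]
tcp_rot: [2.221, 0.002, -2.221]
ft_force: [0.1, 0.1, 0.0]
gripper_width: 0.0
clock: 2.62
tool_pos: [0.63, -0.2396, 0.1733]
tcp_rot: [2.221, 0.0, -2.221]
ft_force: [0.4, 0.1, -0.0]
gripper_width: -0.0001
clock: 2.78
tool_pos: [0.6299, -0.2364, 0.1733]
tcp_rot: [-2.221, 0.002, 2.221]
ft_force: [0.1, -0.8, 1.2]
gripper_width: -0.0002
clock: 2.95
tool_pos: [0.63, -0.2318, 0.1733]
tcp_rot: [-2.221, 0.0, 2.221]
ft_force: [-0.0, 1.0, -0.3]
gripper_width: -0.0001
clock: 3.12
tool_pos: [0.63, -0.2277, 0.1733]
tcp_rot: [-2.221, 0.0, 2.221]
ft_force: [-0.0, -0.2, 0.4]
gripper_width: -0.0
```

```bash
python3 -m creep '[[[-1,0,-2,0,0,0,0],[-1,0,-4,0,0,0,0]]]';python3 -m creep '[[[-1,0,-2,0,0,0,0],[-1,0,-2,0,0,0,0]]]';python3 -m creep '[[[-1,0,-2,0,0,0,0],[-1,0,-2,0,0,0,0]]]';python3 -m creep '[[[-1,0,-2,0,0,0,0],[-1,0,-2,0,0,0,0]]]'
```

```text
clock: 3.28
tool_pos: [0.63, -0.2237, 0.1733]
tcp_rot: [-2.221, 0.0, 2.221]
ft_force: [0.6, -0.2, 0.4]
gripper_width: 0.0003
clock: 3.45
tool_pos: [0.6301, -0.2212, 0.1734]
tcp_rot: [2.221, 0.001, -2.221]
ft_force: [0.1, 0.6, 0.4]
gripper_width: -0.0005
clock: 3.62
tool_pos: [0.6301, -0.2195, 0.1734]
tcp_rot: [-2.222, -0.0, 2.221]
ft_force: [-0.6, -0.0, -0.6]
gripper_width: -0.0001
clock: 3.78
tool_pos: [0.6301, -0.2175, 0.1733]
tcp_rot: [-2.222, -0.0, 2.221]
ft_force: [0.1, -1.0, 0.4]
gripper_width: 0.0001
```

```bash
python3 -m creep '[[[-1,0,-1,0,0,0,0],[-1,0,-1,0,0,0,0]]]';python3 -m creep '[[[-1,0,-1,0,0,0,0],[-1,0,-1,0,0,0,0]]]'; python3 -m creep '[[[-1,0,0,0,0,0,0]]]'
python3 - <<'E'
from h import *
import cv2
from bench import snapshot
P=camera_params("wrist");np.savez("w2.npz",**P)
cv2.imwrite("pics/wrist2.png",snapshot("wrist")[:,:,::-1])
E
```

```text
clock: 3.95
tool_pos: [0.6301, -0.2167, 0.1734]
tcp_rot: [-2.222, -0.0, 2.221]
ft_force: [-0.5, 0.7, -0.6]
gripper_width: -0.0001
clock: 4.12
tool_pos: [0.63, -0.2166, 0.1734]
tcp_rot: [2.222, -0.002, -2.221]
ft_force: [0.4, -1.3, -0.6]
gripper_width: 0.0001
clock: 4.2
tool_pos: [0.63, -0.2165, 0.1734]
tcp_rot: [2.222, -0.002, -2.221]
ft_force: [-0.3, -0.2, -0.1]
gripper_width: -0.0001
```

View pics/wrist2.png

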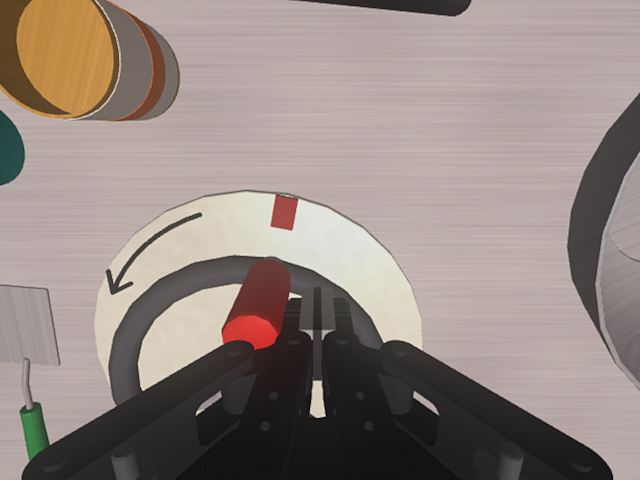

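```bash
python3 -m creep '[[[-1,0,-1,0,0,0,0],[-1,0,-1,0,0,0,0]]]';python3 -m creep '[[[-1,0,-1,0,0,0,0],[-1,0,-1,0,0,0,0]]]'
python3 - <<'E'
from h import *
import cv2
from bench import snapshot
a=snapshot("scene")[190:290,100:260][:,:,::-1]; cv2.imwrite("pics/sc2.png",cv2.resize(a,None,fx=5,fy=5,interpolation=cv2.INTER_CUBIC))
E
```

```text
clock: 4.42
tool_pos: [0.6301, -0.2156, 0.1734]
tcp_rot: [2.222, -0.002, -2.221]
ft_force: [0.9, -2.3, -0.2]
gripper_width: -0.0003
clock: 4.58
tool_pos: [0.6301, -0.2141, 0.1734]
tcp_rot: [-2.222, 0.001, 2.221]
ft_force: [0.6, -2.1, -1.0]
gripper_width: -0.0002
```

View pics/sc2.png

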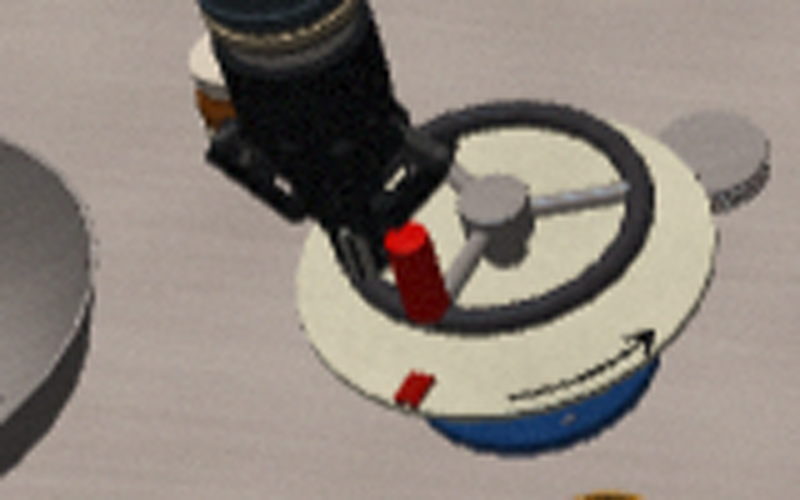

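```bash
cat >> h.py <<'E'
H=np.array([.5547,-.175])
def tool(phi,a=.011,b=.0143,r=.012,R=.08):
    f=np.radians(phi);t=np.array([-np.sin(f),np.cos(f)])
    lo,hi=0,.05
    for _ in range(40):
        m=(lo+hi)/2;q=np.abs(t*m)-[a,b];d=np.hypot(*np.maximum(q,0))
        lo,hi=(m,hi) if d<r else (lo,m)
    return H+R*np.array([np.cos(f),np.sin(f)])-lo*t
def plan(phi0,step,n=10,ncall=1,start=None):
    for c in range(ncall):
        p=tool(phi0) if start is None else start
        rows=[]
        for k in range(1,n+1):
            d=(tool(phi0+k*step)-p)*1000;rows.append("[-1,0,%.0f,%.0f,0,0,0]"%(-d[1],-d[0]))
        phi0+=n*step;print("to",phi0,tool(phi0).round(4));print(",".join(rows))
E
python3 - <<'E'
from h import *
print(tool(-11),tool(-9))
plan(-9,3,10,12)
E
```

```text
[ 0.62811797 -0.21656472] [ 0.62954956 -0.21381476]
to 21 [ 0.6395 -0.1726]
[-1,0,-4,-2,0,0,0],[-1,0,-8,-4,0,0,0],[-1,0,-13,-5,0,0,0],[-1,0,-17,-6,0,0,0],[-1,0,-21,-7,0,0,0],[-1,0,-25,-8,0,0,0],[-1,0,-29,-9,0,0,0],[-1,0,-33,-9,0,0,0],[-1,0,-37,-10,0,0,0],[-1,0,-41,-10,0,0,0]
to 51 [ 0.6274 -0.1309]
[-1,0,-4,-0,0,0,0],[-1,0,-8,0,0,0,0],[-1,0,-12,1,0,0,0],[-1,0,-16,1,0,0,0],[-1,0,-20,2,0,0,0],[-1,0,-25,4,0,0,0],[-1,0,-29,5,0,0,0],[-1,0,-33,7,0,0,0],[-1,0,-37,9,0,0,0],[-1,0,-42,12,0,0,0]
to 81 [ 0.5902 -0.0996]
[-1,0,-4,3,0,0,0],[-1,0,-8,6,0,0,0],[-1,0,-12,10,0,0,0],[-1,0,-16,13,0,0,0],[-1,0,-19,17,0,0,0],[-1,0,-22,21,0,0,0],[-1,0,-25,25,0,0,0],[-1,0,-27,29,0,0,0],[-1,0,-29,33,0,0,0],[-1,0,-31,37,0,0,0]
to 111 [ 0.549  -0.0915]
[-1,0,-2,4,0,0,0],[-1,0,-3,8,0,0,0],[-1,0,-5,13,0,0,0],[-1,0,-6,17,0,0,0],[-1,0,-7,21,0,0,0],[-1,0,-7,25,0,0,0],[-1,0,-8,29,0,0,0],[-1,0,-8,33,0,0,0],[-1,0,-8,37,0,0,0],[-1,0,-8,41,0,0,0]
to 141 [ 0.5114 -0.1013]
[-1,0,0,4,0,0,0],[-1,0,1,8,0,0,0],[-1,0,1,11,0,0,0],[-1,0,1,15,0,0,0],[-1,0,2,19,0,0,0],[-1,0,3,22,0,0,0],[-1,0,4,26,0,0,0],[-1,0,6,30,0,0,0],[-1,0,8,34
[... 842 characters left out ...]
29,-33,0,0,0],[-1,0,31,-37,0,0,0]
to 291 [ 0.5604 -0.2585]
[-1,0,2,-4,0,0,0],[-1,0,3,-8,0,0,0],[-1,0,5,-13,0,0,0],[-1,0,6,-17,0,0,0],[-1,0,7,-21,0,0,0],[-1,0,7,-25,0,0,0],[-1,0,8,-29,0,0,0],[-1,0,8,-33,0,0,0],[-1,0,8,-37,0,0,0],[-1,0,8,-41,0,0,0]
to 321 [ 0.598  -0.2487]
[-1,0,-0,-4,0,0,0],[-1,0,-1,-8,0,0,0],[-1,0,-1,-11,0,0,0],[-1,0,-1,-15,0,0,0],[-1,0,-2,-19,0,0,0],[-1,0,-3,-22,0,0,0],[-1,0,-4,-26,0,0,0],[-1,0,-6,-30,0,0,0],[-1,0,-8,-34,0,0,0],[-1,0,-10,-38,0,0,0]
to 351 [ 0.6295 -0.2138]
[-1,0,-2,-4,0,0,0],[-1,0,-5,-8,0,0,0],[-1,0,-8,-11,0,0,0],[-1,0,-11,-15,0,0,0],[-1,0,-15,-18,0,0,0],[-1,0,-19,-21,0,0,0],[-1,0,-23,-24,0,0,0],[-1,0,-27,-27,0,0,0],[-1,0,-31,-29,0,0,0],[-1,0,-35,-32,0,0,0]
```

```bash
python3 -m creep '[[[-1,0,-4,-2,0,0,0],[-1,0,-8,-4,0,0,0],[-1,0,-13,-5,0,0,0],[-1,0,-17,-6,0,0,0],[-1,0,-21,-7,0,0,0],[-1,0,-25,-8,0,0,0],[-1,0,-29,-9,0,0,0],[-1,0,-33,-9,0,0,0],[-1,0,-37,-10,0,0,0],[-1,0,-41,-10,0,0,0]]]'
python3 -m creep '[[[-1,0,-4,0,0,0,0],[-1,0,-8,0,0,0,0],[-1,0,-12,1,0,0,0],[-1,0,-16,1,0,0,0],[-1,0,-20,2,0,0,0],[-1,0,-25,4,0,0,0],[-1,0,-29,5,0,0,0],[-1,0,-33,7,0,0,0],[-1,0,-37,9,0,0,0],[-1,0,-42,12,0,0,0]]]'
python3 - <<'E'
from h import *
import cv2
from bench import snapshot
a=snapshot("scene")[170:330,100:320][:,:,::-1]; cv2.imwrite("pics/sc3.png",cv2.resize(a,None,fx=3.6,fy=3.6,interpolation=cv2.INTER_CUBIC))
E
```

```text
clock: 5.47
tool_pos: [0.6404, -0.1724, 0.1734]
tcp_rot: [-2.222, 0.0, 2.22]
ft_force: [1.3, -2.9, -0.0]
gripper_width: -0.0
clock: 6.3
tool_pos: [0.6279, -0.131, 0.1735]
tcp_rot: [2.222, -0.001, -2.221]
ft_force: [2.0, -3.4, -0.7]
gripper_width: -0.0002
```

View pics/sc3.png

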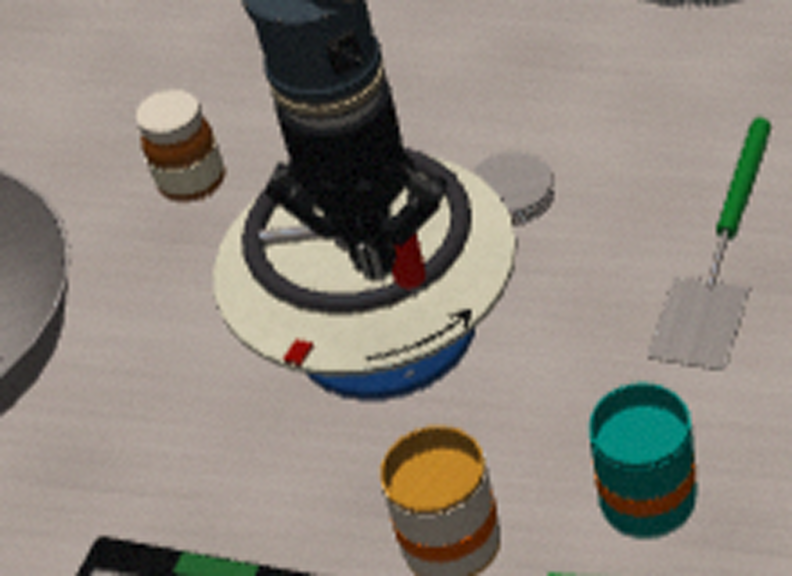

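The handle (about 410,262 in the crop) moves ahead of the fingers with a force of 3–4 N. The jar and cans haven't moved. I'll carry on.

```bash
python3 -m creep '[[[-1,0,-4,3,0,0,0],[-1,0,-8,6,0,0,0],[-1,0,-12,10,0,0,0],[-1,0,-16,13,0,0,0],[-1,0,-19,17,0,0,0],[-1,0,-22,21,0,0,0],[-1,0,-25,25,0,0,0],[-1,0,-27,29,0,0,0],[-1,0,-29,33,0,0,0],[-1,0,-31,37,0,0,0]]]'
python3 -m creep '[[[-1,0,-2,4,0,0,0],[-1,0,-3,8,0,0,0],[-1,0,-5,13,0,0,0],[-1,0,-6,17,0,0,0],[-1,0,-7,21,0,0,0],[-1,0,-7,25,0,0,0],[-1,0,-8,29,0,0,0],[-1,0,-8,33,0,0,0],[-1,0,-8,37,0,0,0],[-1,0,-8,41,0,0,0]]]'
python3 - <<'E'
from h import *
import cv2
from bench import snapshot
a=snapshot("scene")[170:330,100:320][:,:,::-1]; cv2.imwrite("pics/sc4.png",cv2.resize(a,None,fx=3.6,fy=3.6,interpolation=cv2.INTER_CUBIC))
E
```

```text
clock: 7.18
tool_pos: [0.5907, -0.0996, 0.1734]
tcp_rot: [-2.222, 0.0, 2.221]
ft_force: [1.6, -1.7, 0.6]
gripper_width: -0.0
clock: 8.02
tool_pos: [0.5498, -0.092, 0.1734]
tcp_rot: [-2.222, 0.0, 2.221]
ft_force: [3.2, -0.5, 0.5]
gripper_width: -0.0
```

View pics/sc4.png

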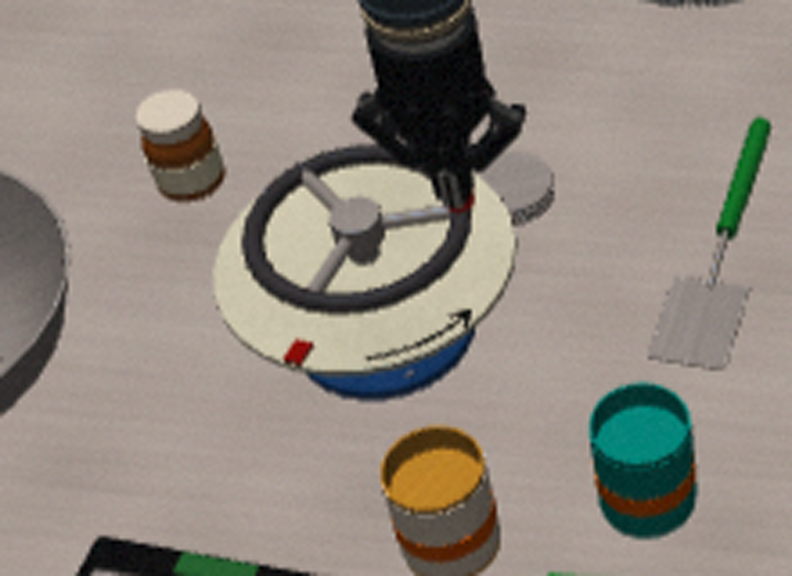

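The handle is now hidden behind the fingers. Its spoke ends at (455,210), about a third of the way round, and the force is about 3 N. I'll continue.

```bash
python3 -m creep '[[[-1,0,0,4,0,0,0],[-1,0,1,8,0,0,0],[-1,0,1,11,0,0,0],[-1,0,1,15,0,0,0],[-1,0,2,19,0,0,0],[-1,0,3,22,0,0,0],[-1,0,4,26,0,0,0],[-1,0,6,30,0,0,0],[-1,0,8,34,0,0,0],[-1,0,10,38,0,0,0]]]'
python3 -m creep '[[[-1,0,2,4,0,0,0],[-1,0,5,8,0,0,0],[-1,0,8,11,0,0,0],[-1,0,11,15,0,0,0],[-1,0,15,18,0,0,0],[-1,0,19,21,0,0,0],[-1,0,23,24,0,0,0],[-1,0,27,27,0,0,0],[-1,0,31,29,0,0,0],[-1,0,35,32,0,0,0]]]'
python3 -m creep '[[[-1,0,4,2,0,0,0],[-1,0,8,4,0,0,0],[-1,0,13,5,0,0,0],[-1,0,17,6,0,0,0],[-1,0,21,7,0,0,0],[-1,0,25,8,0,0,0],[-1,0,29,9,0,0,0],[-1,0,33,9,0,0,0],[-1,0,37,10,0,0,0],[-1,0,41,10,0,0,0]]]'
python3 - <<'E'
from h import *
import cv2
from bench import snapshot
a=snapshot("scene")[170:330,100:320][:,:,::-1]; cv2.imwrite("pics/sc5.png",cv2.resize(a,None,fx=3.6,fy=3.6,interpolation=cv2.INTER_CUBIC))
E
```

```text
clock: 8.9
tool_pos: [0.5119, -0.1023, 0.1733]
tcp_rot: [-2.222, 0.001, 2.221]
ft_force: [3.3, 1.4, -1.2]
gripper_width: 0.0002
clock: 9.73
tool_pos: [0.4794, -0.1372, 0.1731]
tcp_rot: [-2.22, -0.0, 2.222]
ft_force: [1.7, 2.9, -0.3]
gripper_width: 0.0
clock: 10.57
tool_pos: [0.4696, -0.1781, 0.1732]
tcp_rot: [-2.22, -0.0, 2.222]
ft_force: [1.2, 3.1, -1.1]
gripper_width: -0.0003
```

View pics/sc5.png

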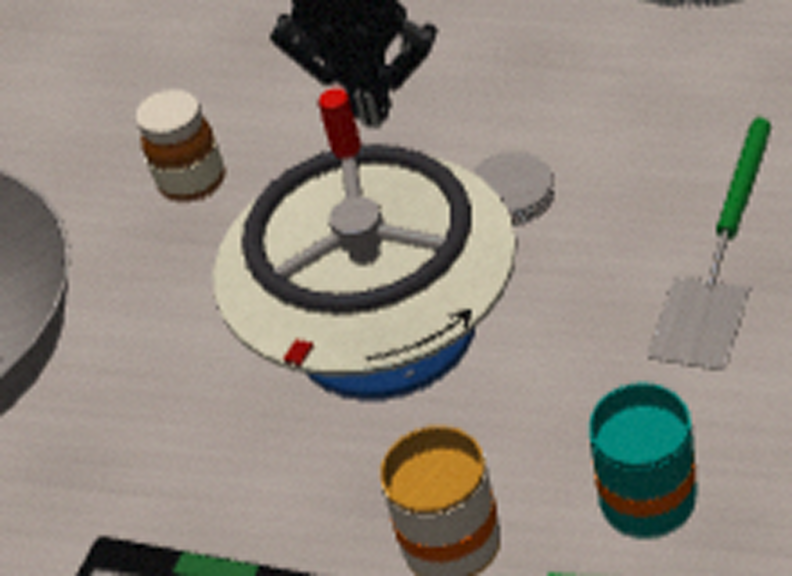

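The handle (340,125) is at the far side, with the fingers behind it at (370,105). I'll continue to about 321°.

```bash
python3 -m creep '[[[-1,0,4,0,0,0,0],[-1,0,8,0,0,0,0],[-1,0,12,-1,0,0,0],[-1,0,16,-1,0,0,0],[-1,0,20,-2,0,0,0],[-1,0,25,-4,0,0,0],[-1,0,29,-5,0,0,0],[-1,0,33,-7,0,0,0],[-1,0,37,-9,0,0,0],[-1,0,42,-12,0,0,0]]]'
python3 -m creep '[[[-1,0,4,-3,0,0,0],[-1,0,8,-6,0,0,0],[-1,0,12,-10,0,0,0],[-1,0,16,-13,0,0,0],[-1,0,19,-17,0,0,0],[-1,0,22,-21,0,0,0],[-1,0,25,-25,0,0,0],[-1,0,27,-29,0,0,0],[-1,0,29,-33,0,0,0],[-1,0,31,-37,0,0,0]]]'
python3 -m creep '[[[-1,0,2,-4,0,0,0],[-1,0,3,-8,0,0,0],[-1,0,5,-13,0,0,0],[-1,0,6,-17,0,0,0],[-1,0,7,-21,0,0,0],[-1,0,7,-25,0,0,0],[-1,0,8,-29,0,0,0],[-1,0,8,-33,0,0,0],[-1,0,8,-37,0,0,0],[-1,0,8,-41,0,0,0]]]'
python3 -m creep '[[[-1,0,0,-4,0,0,0],[-1,0,-1,-8,0,0,0],[-1,0,-1,-11,0,0,0],[-1,0,-1,-15,0,0,0],[-1,0,-2,-19,0,0,0],[-1,0,-3,-22,0,0,0],[-1,0,-4,-26,0,0,0],[-1,0,-6,-30,0,0,0],[-1,0,-8,-34,0,0,0],[-1,0,-10,-38,0,0,0]]]'
python3 - <<'E'
from h import *
import cv2
from bench import snapshot
a=snapshot("scene")[170:330,100:320][:,:,::-1]; cv2.imwrite("pics/sc6.png",cv2.resize(a,None,fx=3.6,fy=3.6,interpolation=cv2.INTER_CUBIC))
E
```

```text
clock: 11.45
tool_pos: [0.4817, -0.2203, 0.1732]
tcp_rot: [-2.22, 0.0, 2.222]
ft_force: [-1.8, 2.5, 0.7]
gripper_width: -0.0003
clock: 12.28
tool_pos: [0.5193, -0.2512, 0.1733]
tcp_rot: [-2.221, 0.0, 2.222]
ft_force: [-2.2, 0.8, -0.4]
gripper_width: 0.0001
clock: 13.12
tool_pos: [0.5603, -0.2591, 0.1733]
tcp_rot: [2.221, -0.001, -2.221]
ft_force: [-3.3, 0.0, -0.3]
gripper_width: 0.0004
clock: 13.95
tool_pos: [0.5986, -0.249, 0.1734]
tcp_rot: [2.222, -0.001, -2.221]
ft_force: [-2.6, -1.5, -1.6]
gripper_width: 0.0
```

View pics/sc6.png

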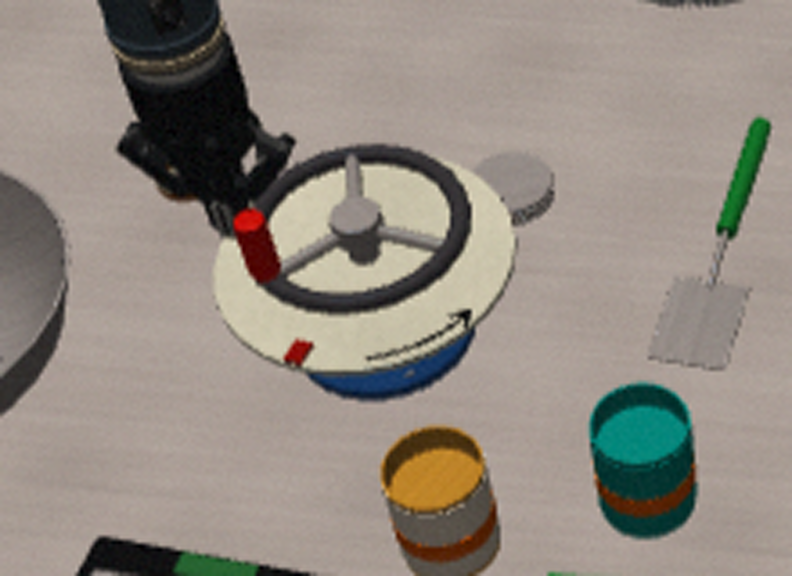

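```bash
python3 -m creep '[[[-1,0,-2,-4,0,0,0],[-1,0,-5,-8,0,0,0],[-1,0,-8,-11,0,0,0],[-1,0,-11,-15,0,0,0],[-1,0,-15,-18,0,0,0],[-1,0,-19,-21,0,0,0],[-1,0,-23,-25,0,0,0],[-1,0,-25,-28,0,0,0],[-1,0,-27,-31,0,0,0]]]'
python3 -m creep '[[[-1,0,-1,0,0,0,0],[-1,0,-1,0,0,0,0]]]'
```

```text
clock: 14.75
tool_pos: [0.6297, -0.2212, 0.1734]
tcp_rot: [2.222, 0.001, -2.221]
ft_force: [-0.7, -1.8, -1.7]
gripper_width: 0.0002
clock: 14.92
tool_pos: [0.63, -0.2202, 0.1736]
tcp_rot: [2.223, 0.001, -2.219]
ft_force: [0.9, -0.7, -0.8]
gripper_width: 0.0003
```

```bash
python3 -m creep '[[[-1,0,-1,0,0,0,0],[-1,0,-2,0,0,0,0],[-1,0,-2,0,0,0,0]]]'
python3 - <<'E'
from h import *
import cv2
from bench import snapshot,telemetry
P=camera_params("wrist");np.savez("w3.npz",**P);print(telemetry.sense()["tool_pos"])
cv2.imwrite("pics/wrist3.png",snapshot("wrist")[:,:,::-1])
E
```

```text
clock: 15.17
tool_pos: [0.6292, -0.2192, 0.1736]
tcp_rot: [-2.222, 0.001, 2.22]
ft_force: [0.8, -2.2, -0.5]
gripper_width: -0.0003
[ 0.62920394 -0.2191597   0.17359475]
```

View pics/wrist3.png

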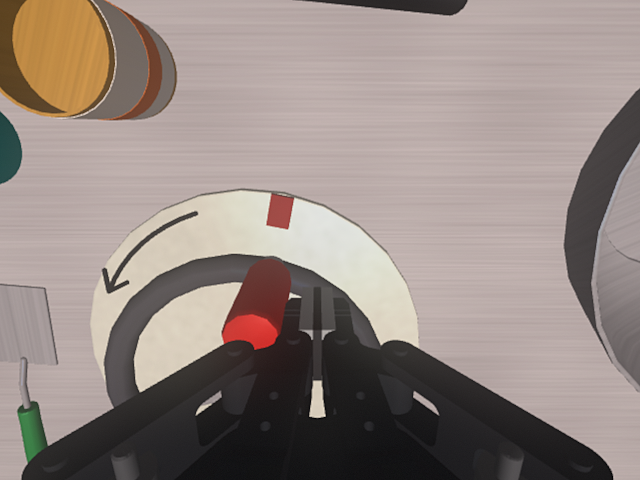

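The handle sits against the finger exactly as in wrist2. The mark is at (281,211), against (285,212) then, so it's still about 2.5 mm short.

```bash
python3 -m creep '[[[-1,0,-1,0,0,0,0],[-1,0,-1.5,0,0,0,0],[-1,0,-1.5,0,0,0,0],[-1,0,-1.5,0,0,0,0]]]'; python3 -m creep '[[[-1,0,-0.5,0,0,0,0],[-1,0,-0.5,0,0,0,0]]]'
```

```text
clock: 15.55
tool_pos: [0.6292, -0.2173, 0.1736]
tcp_rot: [-2.222, 0.0, 2.221]
ft_force: [1.1, -1.9, -0.3]
gripper_width: 0.0
clock: 15.72
tool_pos: [0.6292, -0.2169, 0.1735]
tcp_rot: [-2.222, 0.0, 2.221]
ft_force: [0.5, -2.8, -0.3]
gripper_width: 0.0001
```

```bash
python3 -m creep '[[[-1,0,-0.5,0,0,0,0],[-1,0,-0.5,0,0,0,0],[-1,0,-0.5,0,0,0,0]]]'
python3 - <<'E'
from h import *
import cv2
from bench import snapshot,telemetry
P=camera_params("wrist");np.savez("w4.npz",**P)
w=snapshot("wrist")[:,:,::-1]
b=cv2.imread("pics/wrist2.png")
cv2.imwrite("pics/cmp4.png",np.hstack([cv2.resize(i[170:370,180:380],None,fx=2,fy=2) for i in(b,w)]))
E
```

```text
clock: 15.97
tool_pos: [0.6292, -0.2163, 0.1735]
tcp_rot: [-2.222, 0.0, 2.221]
ft_force: [0.2, -2.5, 0.8]
gripper_width: -0.0
```

View pics/cmp4.png

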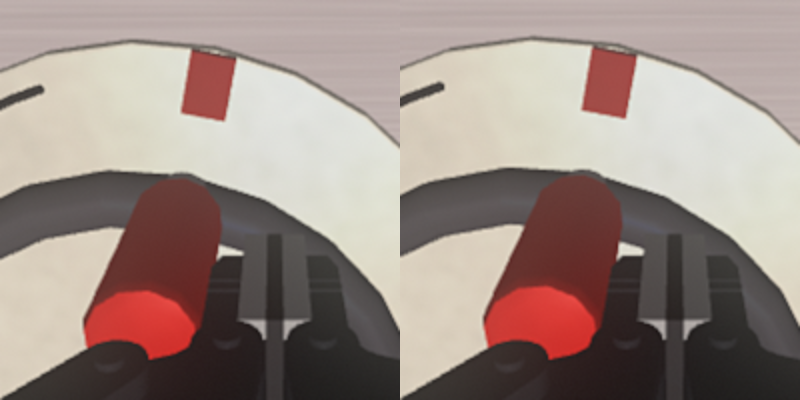

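Before and after now match to within a pixel. I'll draw back and check.

```bash
python3 -m creep '[[[-1,0,4,0,0,0,0],[-1,0,15,0,0,0,0],[-1,0,35,0,0,0,0],[-1,0,55,0,0,0,0],[-1,-25,60,5,0,0,0],[-1,-60,70,20,0,0,0],[-1,-75,90,40,0,0,0],[-1,-75,120,70,0,0,0],[-1,-75,150,100,0,0,0],[-1,-75,150,100,0,0,0]]]'
python3 - <<'E'
from h import *
import cv2
from bench import snapshot
for n in("scene","top"): cv2.imwrite(f"pics/{n}5.png",snapshot(n)[:,:,::-1])
a=cv2.imread("pics/scene0.png")[190:290,140:260];b=cv2.imread("pics/scene5.png")[190:290,140:260]
c=cv2.imread("pics/top0.png")[165:275,365:485];d=cv2.imread("pics/top5.png")[165:275,365:485]
r=lambda i:cv2.resize(i,(400,300),interpolation=cv2.INTER_CUBIC)
cv2.imwrite("pics/cmp5.png",np.vstack([np.hstack([r(a),r(b)]),np.hstack([r(c),r(d)])]))
E
```

```text
clock: 16.85
tool_pos: [0.5207, -0.3756, 0.2486]
tcp_rot: [-2.211, 0.021, 2.223]
ft_force: [-1.2, -1.7, -0.2]
gripper_width: 0.0
```

View pics/cmp5.png

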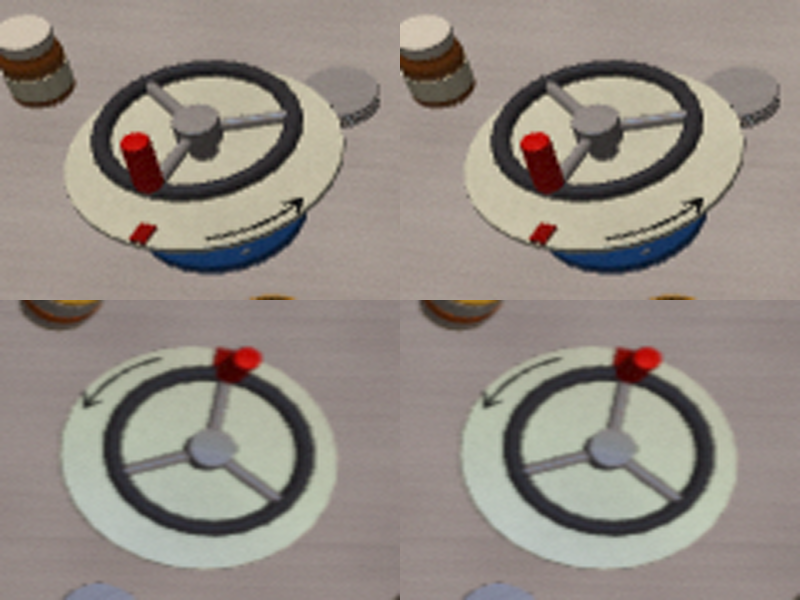

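View pics/scene5.png

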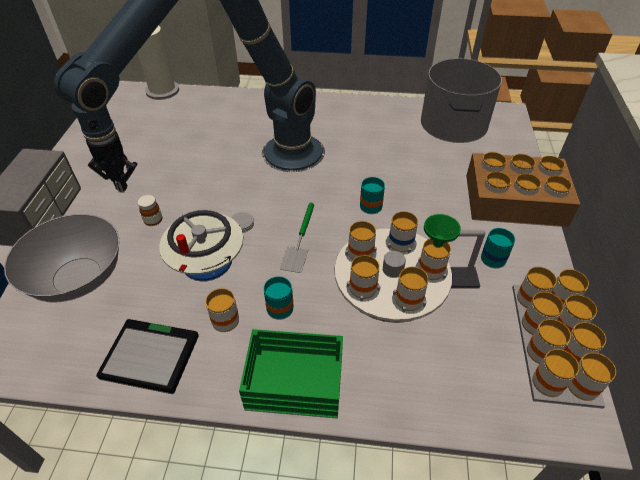

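In both views the handle stands at the mark as at the start. The blue-banded can is now at (404,232) and an orange one is under the funnel, (435,258). Everything else is where it was. Handing in.

```bash
python3 -m creep '[[[-1,0,0,0,0,0,0],[-1,0,0,0,0,0,0],[-1,0,0,0,0,0,0]]]'; python3 -c "
from bench import finish_job
print(finish_job())"
```

```text
clock: 17.2
tool_pos: [0.5302, -0.3647, 0.2479]
tcp_rot: [2.221, 0.004, -2.221]
ft_force: [-0.0, -1.2, 0.0]
gripper_width: -0.0002
the job is handed in; nothing more can be done
None
```

The hand wheel has been pushed through one full anticlockwise turn with shut fingers, and the next can (orange band) is now under the green funnel. I then drew the arm back clear of the wheel and handed the job in at 17.2 s.

- **Handle position:** I pushed until the fingers were back where they first touched the handle. That agreed to about 1 mm, less than 1° of wheel turn. The before and after pictures from the wrist, scene and top cameras match to within about a pixel, with the handle at the red mark.
- **Forces:** at every reading during the turn the push was about 2–4 N.
- **Other objects:** the filled can with the blue band has moved on one place. In the scene picture the spare can, jar, lids, spatula and turquoise cans are where they started.

No check failed. The handle and mark positions from the separate cameras differed by up to 6 mm, so I relied on the contact position and before/after pictures for the stop. `finish_job` reports no verdict.

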